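# Close the cold tray with its tongued cover board

### The arm

A 6-joint arm with a two-finger parallel gripper is mounted at the origin on a cart in front of the work surface, level with it; the furniture and walls round the work are solid. World frame = base frame: x ahead of the robot, y to its left, z up, the work surface at z = 0. Lengths are in mm, angles in rad, forces in N, time in s.
With the tool pointing down it reaches from about 375 to 925 mm from the base axis. Payload 5.7 kg.
Tool frame: the origin (TCP) lies between the finger pads; the fingertips stand 22 mm ahead of it and the grasp point (between the pads) lies 3 mm ahead of it; z points along the fingers, y is the line along which they close (so a half turn about z gives the same grasp; the last joint's range is limited). The gripper opens to 85 mm and grips with 20 to 120 N. Pads are 22 mm wide; open, the fingers measure 114 mm over their backs; the gripper's body (76 mm by 85 mm) begins 54 mm behind the grasp point. The pads swing forward as they close: fully open they stand 13 mm farther back than shut.
Start: joints at [0.998, 0.359, 1.51, -0, 1.272, -0.115], TCP at [265.175, 538.19, 253.267] pointing down, gripper open.
Joint ranges: [-2.97, 2.97], [-1.01, 2.36], [0.21, 2.38], [-0.96, 4.11], [0.2, 2.71], [-2.98, 2.98]. Speed limits (rad/s): [2.39, 2.39, 3.14, 3.14, 3.14, 3.14].

### API

Orientations are given as [roll, pitch, yaw] about the fixed x, y, z axes, in that order (R = Rz(yaw) Ry(pitch) Rx(roll)).
In Python, from workcell import * gives the robot as it stands.
- The arm moves only by the tool apply_moves, never from a script. Its argument "increments" is a list of rows, each a list of 4 numbers: the shift along the tool's x, y, z in cm, then the turn about the tool's z in rad. In form: [[dx, dy, dz, turn], ...]. A call has 1 to 12 rows; each row shifts and turns the commanded pose from where the row before left it, along the tool's axes as they then stand; what a row does not reach is not made up. A row lasts 1/10 s, in which the tool goes at most 50 mm and 8.59 degrees, less where a joint would pass 70% of its speed; a pose out of reach is approached as far as the arm can. A call is refused whole if a number of a shift passes 5 or a number of a turn 0.15, either way. A call with a gripper value outside its range is refused whole. "grip" is the closure, from 0 (fully open) to 1 (shut), set as the call begins (left out, the last holds). The fingers move at their own pace and stop on an object; "grip_force" is the grip in N (left out, the last holds). Time passes only in rows, so rows that do not move let the fingers close. It gives the time, the measured TCP pose, the force, the opening and the grip force at its end, in the units of the state.
- get_obs(): the state, without advancing time (a new reading comes with each control period).
- capture(name): name is "scene" or "top" or "wrist"; returns the picture (420x560x3 uint8, red, green, blue); there is no depth.
- camera_info(name): a dict with "K" (3x3 intrinsics, pixels), "k1" (the pictures are not rectified: a ray, as slopes to the right and down, at radius r is drawn at 1 + k1 r^2 times it, then the intrinsics apply), "R" (3x3) and "t" (3): a world point X has camera coordinates R X + t. Camera axes: x right, y down, z forward; pixel columns grow to the right and rows downward; lengths in mm; the calibration is good to about 2 mm. A picture is of the moment at which its call begins: read the wrist's pose just before it. camera_info takes no time and is no camera call; for the wrist camera it gives the pose at the moment of the call.
- close_job(): hands the job in; it is judged then, once.
The state is a dict: "time": time; "qpos": joint angles; "qvel": joint speeds; "joint_torque": joint torques, N m; "tool_pos": TCP position; "eef_rot": TCP orientation; "ft_force": force on the tool from outside, world axes, zero at the start; "ft_torque": the same for the moment, N m; "opening": finger opening in mm; "finger_force": force on a finger pad.
Only numpy, scipy, OpenCV 4.12 (cv2) and the standard library are available. Lean on these libraries where they do the work, as an engineer would, in place of code of your own. Each camera call takes 0.05 s, during which the arm holds its last target. There are 200 camera calls.

### The job

Close the open metal-edged cold tray with the cover board that has a thin tongue along one edge: take it by its handle, hold it with the tongue edge low, slip the tongue under the tray's overhanging lip, then lower the other edge until the board lies flat inside the low kerbs, and let go. Leave the other board, which has no tongue, where it is.

Things in the scene. Friction and masses are not known exactly. Their poses are not given: they have to be found in the camera images.
- tongued_board: loose 0.22 kg grey slab 122x96x20 mm (x,y,z), lying flat; a tongue 28 long, 6 thick, 96 wide continues its underside past the +x edge. Origin: centre of slab underside (tongue not counted), z up, +x to the tongue, within 0.3 rad of world +x. Black bridge handle over the origin: bar along y, 74 long, 14 thick in x, 36 to 52 mm above the origin, on 12 mm posts at y=+-30: grip across x from above
- tray: fixed metal-edged tray. Origin: underside centre, z up, +x to the groove end, within 0.3 rad of world +x. Ledge at z=30 mm carries the board. Kerbs 12 mm above it, inner faces x=-82, y=+-62. Groove at the +x end: lip from x=60 (free edge) to the back at x=82, underside z=48, top z=56. The tongue enters freely at 12 to 20 deg; seated board origin about x=-13, y=0, z=30 (7 mm play in x, 14 in y)
- plain_board: loose wrong board, to be left alone: same slab, handle and origin, but no tongue, all four edges plain (122 mm long overall). One board lies left, the other right of a black parts tray; either may be on the left
- tongue_tip (a point): middle of the lower front edge of the tongue, at x = 89 mm, y = 0, z = 0 in the tongued board's frame

How it is judged (in metres and radians):
On the way:
1. the tongue is under the lip, in the groove, while the board is still angled with its other edge up (x of tongue_tip in the frame of tray above 0.063 m and z of tongue_tip in the frame of tray between 0.02 and 0.046 m and y of tongue_tip in the frame of tray between -0.02 and 0.02 m and angle between tongued_board's own z axis and vertical above 0.09 rad), for 0.1 s.
At the end, for the whole second after the job is handed in: the tongued board is at rest flat in the tray (origin within 4.5 mm of ledge height, tilt under 0.06 rad), within 20 mm of the middle line and 0.26 rad of the tray's direction, its tongue at least 4 mm under the lip; the plain board is within 50 mm of where it lay (x of tongue_tip in the frame of tray above 0.064 m and z of tongue_tip in the frame of tray below 0.04 m and z of tongued_board in the frame of tray between 0.026 and 0.0345 m and y of tongued_board in the frame of tray between -0.02 and 0.02 m and angle between tongued_board's own z axis and vertical below 0.06 rad and angle between the x axis of tongued_board and the x axis of tray, either way round below 0.26 rad and linear speed of tongued_board below 0.02 m/s and distance of plain_board from where it was at the start of the episode below 0.05 m); the robot touches nothing.
It fails at once if the plain board is moved by 50 mm or more (distance of plain_board from where it was at the start of the episode above 0.05 m).
It also fails if it takes over 48 s, if anything falls off the work surface, if the arm or the gripper's body presses on something with over 40 N, if the wrist force passes 120 N, or if a joint passes its speed limit or range.

## Working session

There is one attempt and no reset: what is moved stays moved. The work goes in short steps, Python scripts to look and compute and a tool call to move; the robot and the scene stay as the last step left them, time stands still between calls to the robot, and variables do not carry over. Pictures are saved under pics/ and viewed, at most 12 in all, crops included, and the job is handed in when it is done.

Besides the shell and the picture viewer there is one more tool, called after "Emit:" by a JSON object that holds its "fn" and its "kwargs". apply_moves: Moves the arm, as the interface text tells. Its arguments: {"type":"object","properties":{"increments":{"type":"array"},"grip":{"type":"number"},"grip_force":{"type":"number"}},"required":["increments"]}

```bash
mkdir -p pics; python3 - <<'E'
from workcell import *
import cv2
for n in("top","scene"):
    cv2.imwrite(f"pics/{n}0.png",capture(n)[:,:,::-1])
    c=camera_info(n);print(n,c)
o=get_obs();print(o)
E
```

```text
top {'K': array([[426.78979693,   0.        , 282.37683127],
       [  0.        , 426.78979693, 216.06218751],
       [  0.        ,   0.        ,   1.        ]]), 'k1': -0.10816514661647408, 'R': array([[ 0.01389919, -0.99988874,  0.00541507],
       [-0.99582154, -0.01433109, -0.09018913],
       [ 0.0902567 , -0.00413888, -0.99590993]]), 't': array([ 17.53418616, 513.96274804, 887.77086582])}
scene {'K': array([[479.19163533,   0.        , 280.04217581],
       [  0.        , 479.19163533, 208.93007039],
       [  0.        ,   0.        ,   1.        ]]), 'k1': -0.11818844743933998, 'R': array([[ 0.52740236, -0.84958832,  0.00681474],
       [-0.63145073, -0.3973294 , -0.66588237],
       [ 0.56843357,  0.34688476, -0.74602563]]), 't': array([-267.0133826 ,  332.16066549,  973.05512076])}
{'time': 0.1, 'qpos': array([ 9.97899311e-01,  3.59446062e-01,  1.51132367e+00,  1.47979765e-06,
        1.27249185e+00, -1.15099266e-01]), 'qvel': array([-0.00048454, -0.00131936, -0.00209057,  0.00034304, -0.00135666,
       -0.00095135]), 'joint_torque': array([ 2.82073470e-04, -5.28651130e+01, -2.79351550e+01, -4.41959514e-06,
        4.99846326e-03,  2.64314241e-05]), 'tool_pos': array([264.87836677, 537.73033226, 252.53001836]), 'eef_rot': array([-3.13993493e+00, -1.93072747e-04,  2.68379431e+00]), 'ft_force': array([-0.38934499,  0.78504168, -0.0452354 ]), 'ft_torque': array([-0.00867665,  0.00024264, -0.01705088]), 'finger_force': 0.0, 'opening': 85.90818756368732}
```

View pics/top0.png

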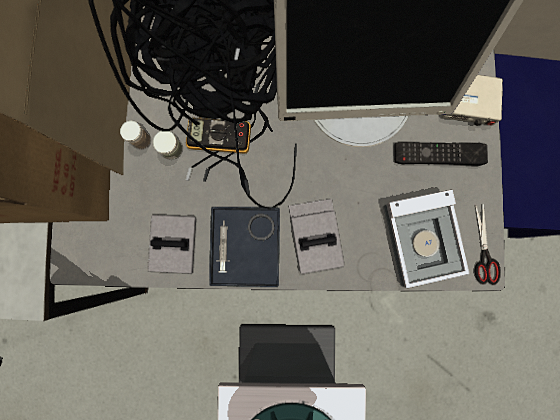

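View pics/scene0.png

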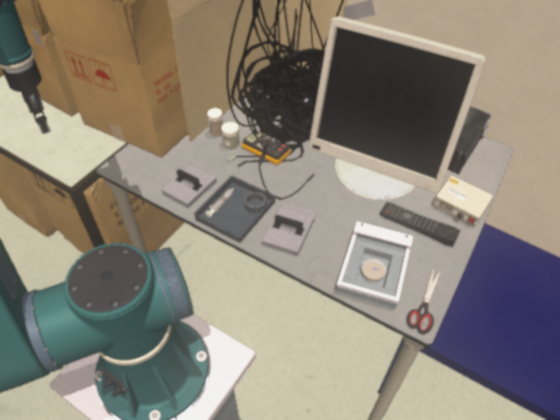

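The tongued board is the right one: its tongue strip shows at (315,208), its handle at about (320,241), and it is longer than the left board at (172,243). The tray is at about (427,238), with its lip at the top, around (420,202).

```bash
cat > h.py <<'E'
from workcell import *
import cv2, numpy as np
def ray(n,p,c=None):
    c=c or camera_info(n)
    q=(np.array(p,float)-c["K"][:2,2])/c["K"][0,0]
    s=q.copy()
    for _ in range(20): s=q/(1+c["k1"]*(s@s))
    return -c["R"].T@c["t"], c["R"].T@np.array([*s,1])
def onz(n,p,z,c=None):
    o,d=ray(n,p,c); return (o+d*(z-o[2])/d[2])[:2]
def proj(n,X,c=None):
    c=c or camera_info(n); v=c["R"]@np.array(X,float)+c["t"]; s=v[:2]/v[2]
    return s*(1+c["k1"]*(s@s))*c["K"][0,0]+c["K"][:2,2]
E
python3 - <<'E'
from h import *
im=cv2.imread("pics/top0.png")
cv2.imwrite("pics/c0.png",cv2.resize(im[185:295,280:475],None,fx=4,fy=4,interpolation=cv2.INTER_CUBIC))
hsv=cv2.cvtColor(im,cv2.COLOR_BGR2HSV)
for x0,x1 in((145,200),(292,345)):
    m=((im[215:270,x0:x1].max(2))<60).astype(np.uint8)
    n,l,st,ce=cv2.connectedComponentsWithStats(m); k=1+st[1:,4].argmax()
    pts=np.argwhere(l==k)[:,::-1]+[x0,215]
    r=cv2.minAreaRect(pts.astype(np.float32)); print(r,onz("top",r[0],46))
    b=cv2.boxPoints(r);print([onz("top",p,50).round(1) for p in b])
E
```

```text
((169.0383758544922, 243.46437072753906), (38.23304748535156, 12.028790473937988), 2.12109637260437) [450.89965076 260.12935895]
[array([439.1, 299.5]), array([464.1, 299.5]), array([462.5, 218.9]), array([437.6, 219.1])]
((317.5810852050781, 241.48648071289062), (11.67232608795166, 37.154170989990234), 80.53767395019531) [459.73507498 -48.80342767]
[array([464.6,  -8.6]), array([478.3, -84.3]), array([454.5, -88.4]), array([441. , -12.8])]
```

View pics/c0.png

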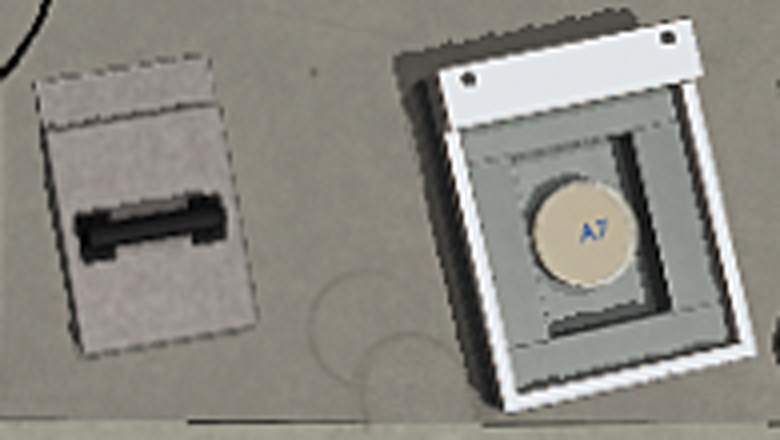

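The crop shows the slab-top corners at about (50,128), (220,103), (257,323) and (85,352), with the tongue strip above them. The lip corners are at (440,72), (690,20), (703,78) and (453,130), and the rear kerb's outer corners at (508,410) and (755,352).

```bash
python3 - <<'E'
from h import *
f=lambda p,z: onz("top",(p[0]/4+280-.4,p[1]/4+185-.4),z)
B=np.array([f(p,20) for p in((50,128),(220,103),(257,323),(85,352))])
print("board",B.round(1),B.mean(0)); 
ax=(B[0]+B[1]-B[2]-B[3])/2; print(np.linalg.norm(ax),np.linalg.norm((B[0]+B[3]-B[1]-B[2])/2),np.arctan2(ax[1],ax[0]))
h=(B[0]+B[3]-B[1]-B[2])/2; print(np.arctan2(-h[0],h[1]))
L=np.array([f(p,56) for p in((440,72),(690,20),(703,78),(453,130))]);K=np.array([f(p,42) for p in((508,410),(755,352))])
print("lip",L.round(1),np.linalg.norm(L[0]-L[1]),np.linalg.norm(L[0]-L[3]),"kerb",K.round(1),np.linalg.norm(K[0]-K[1]))
d=L[0]-L[1];print("yaw lip",np.arctan2(-d[0],d[1])); d=K[0]-K[1];print("yaw kerb",np.arctan2(-d[0],d[1]))
c=(L[2]+L[3])/2; r=K.mean(0); v=c-r; y=np.arctan2(v[1],v[0]); print("yaw axis",y,np.linalg.norm(v)); u=v/np.linalg.norm(v); print("origin from lip",c-60*u, "back",(L[0]+L[1])/2)
E
```

```text
board [[ 513.1    3.9]
 [ 527.9  -87.3]
 [ 410.5 -107.6]
 [ 394.1  -16.1]] [461.38890475 -51.73958663]
119.91442722558651 92.67567505079668 0.1687928480971412
0.16900020180056038
lip [[ 542.  -197.7]
 [ 572.  -332.7]
 [ 541.2 -339. ]
 [ 511.8 -204.3]] 138.24628831016022 30.898231857376516 kerb [[ 366.8 -236.5]
 [ 397.3 -370.9]] 137.82838451278883
yaw lip 0.21828536490071457
yaw kerb 0.22345678823894335
yaw axis 0.21861994031678833 148.00703574335634
origin from lip [ 467.95412506 -284.65842862] back [ 556.98945616 -265.22380516]
```

Emit:
{"fn": "apply_moves", "kwargs": {"increments": [[-1.5,-1.5,0,0],[-3,-3,0,0],[-3.5,-3.5,0,0],[-3.5,-3.5,0,0],[-3.5,-3.5,0,0],[-3.5,-3.5,0,0],[-3.5,-3.5,0,0],[-3.5,-3.5,0,0],[-3.5,-3.5,0,0],[-3.5,-3.5,0,0],[-3.5,-3.5,0,0],[-3,-3,0,0]]}}

```text
time: 1.3
tool_pos: [442.9, 13.6, 253.3]
eef_rot: [-3.141, 0.0, 2.683]
ft_force: [0.6, -0.0, -0.1]
opening: 85.2
finger_force: 0.0
```

Emit:
{"fn": "apply_moves", "kwargs": {"increments": [[-2.5,-2.5,0,0],[-1.5,-2,0,0],[0,0,0,0.08],[0,0,0,0.14],[0,0,0,0.14],[0,0,0,0.14],[0,0,0,0.14],[0,0,0,0.14],[0,0,0,0.14],[0,0,0,0.14],[0,0,0,0.14],[0,0,0,0.14]]}}

```text
time: 2.5
tool_pos: [458.3, -42.0, 253.0]
eef_rot: [-3.141, 0.0, 1.338]
ft_force: [0.0, -0.3, 0.6]
opening: 85.6
finger_force: 0.0
```

Emit:
{"fn": "apply_moves", "kwargs": {"increments": [[0,0,1,0.14],[0,0,1,0.14],[0,0,1,0.14],[0,0,1,0.14],[0,0,1,0.14],[0,0,1,0.14],[0,0,1,0.14],[0,0,1,0.14],[0,0,0.5,0.055],[0,0,0,0],[0,0,0,0]]}}

```text
time: 3.6
tool_pos: [458.5, -42.0, 168.2]
eef_rot: [-3.141, 0.001, 0.17]
ft_force: [-0.5, -0.1, -0.6]
opening: 85.8
finger_force: 0.0
```

```bash
python3 - <<'E'
from h import *
c=camera_info("wrist"); im=capture("wrist")[:,:,::-1]; cv2.imwrite("pics/w1.png",im)
np.save("w1.npy",np.array([c],dtype=object),allow_pickle=True)
for a,b in((7,-37),(7,37),(-7,-37),(-7,37)):
    u=np.array([np.cos(.169),np.sin(.169)]);v=np.array([-u[1],u[0]])
    print(proj("wrist",[*(np.array([460.8,-50.5])+a*u+b*v),52],c).round(1))
E
```

```text
[356.2 206.6]
[245.2 206.5]
[355.  226.4]
[245.9 226.3]
```

View pics/w1.png

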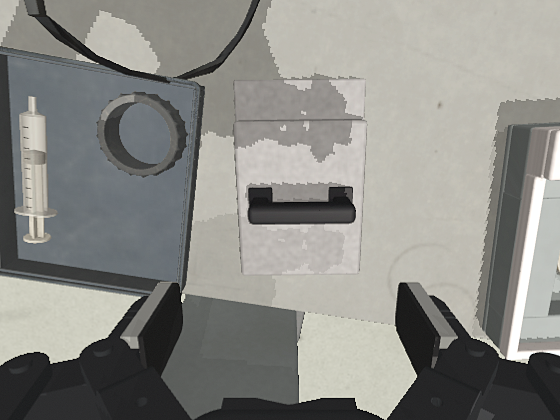

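The wrist view shows the slab top with corners at about (236,120), (366,120), (359,272) and (242,273), the bar at columns 248–355, and the tongue strip at rows 80–120.

```bash
python3 - <<'E'
from h import *
c=np.load("w1.npy",allow_pickle=True)[0]
B=np.array([onz("",p,20,c) for p in((236,120),(366,120),(359,273),(242,273.5))])
ax=(B[0]+B[1]-B[2]-B[3])/2;h=(B[0]+B[3]-B[1]-B[2])/2
print(B.mean(0),np.linalg.norm(ax),np.linalg.norm(h),np.arctan2(ax[1],ax[0]),np.arctan2(-h[0],h[1]))
print(onz("",(301.5,212),50,c), [onz("",p,44,c) for p in((248,212),(355,212))],[onz("",p,52,c) for p in((301,202),(301,222))])
E
```

```text
[462.53752123 -51.33401857] 119.29259960367266 92.78328788246284 0.17714077681058205 0.17248906001416256
[463.46038815 -50.69083359] [array([455.41185078, -14.72416408]), array([467.95129478, -87.7473526 ])] [array([470.83127971, -48.93416337]), array([457.04485446, -51.45135823])]
```

Emit:
{"fn": "apply_moves", "kwargs": {"increments": [[0.15,0.5,1,0],[0.15,0.46,1.5,0],[0,0,2,0],[0,0,2,0],[0,0,1.5,0],[0,0,1,0],[0,0,0.8,0],[0,0,0,0],[0,0,0,0]]}}

```text
time: 4.55
tool_pos: [463.5, -51.2, 70.5]
eef_rot: [3.141, -0.0, 0.169]
ft_force: [-0.7, 0.8, -0.1]
opening: 85.3
finger_force: 0.0
```

```bash
python3 - <<'E'
from h import *
cv2.imwrite("pics/w2.png",capture("wrist")[:,:,::-1]);print(get_obs()["tool_pos"])
E
```

```text
[463.69318825 -51.17577733  70.75755475]
```

View pics/w2.png

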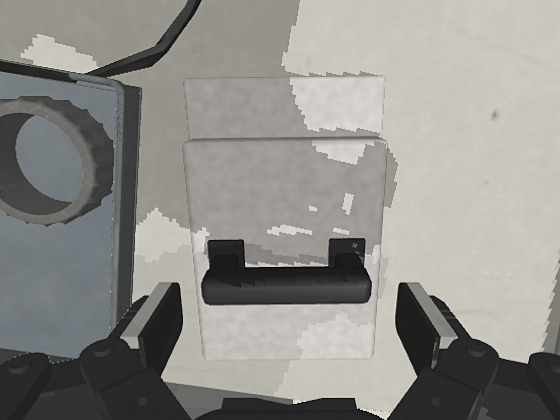

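The bar (columns 202–371) is centred between the open fingers (181–397). I'll descend and pinch the bar by its ends: closing along y lets the board pivot about y, since the tool itself cannot tilt.

Emit:
{"fn": "apply_moves", "kwargs": {"increments": [[0,0,0.7,0],[0,0,0.7,0],[0,0,0.5,0],[0,0,0.4,0],[0,0,0.2,0],[0,0,0,0],[0,0,0,0]]}}

```text
time: 5.3
tool_pos: [463.2, -51.0, 45.3]
eef_rot: [3.142, 0.0, 0.169]
ft_force: [-0.3, 0.9, -1.0]
opening: 85.2
finger_force: 0.0
```

Emit:
{"fn": "apply_moves", "kwargs": {"increments": [[0,0,0,0],[0,0,0,0],[0,0,0,0],[0,0,0,0],[0,0,0,0],[0,0,0,0]], "grip": 0.4, "grip_force": 30}}

```text
time: 5.9
tool_pos: [463.3, -51.0, 45.7]
eef_rot: [3.141, -0.0, 0.169]
ft_force: [-0.7, 0.8, 4.7]
opening: 73.4
finger_force: 34.8
```

Emit:
{"fn": "apply_moves", "kwargs": {"increments": [[0,0,-0.4,0],[0,0,-1,0],[0,0,-1.5,0],[0,0,-2,0],[0,0,-2,0],[0,0,-1.5,0],[0,0,-0.6,0],[0,0,0,0],[0,0,0,0]]}}

```text
time: 6.8
tool_pos: [462.9, -50.9, 135.0]
eef_rot: [-3.141, 0.0, 0.169]
ft_force: [-0.7, -1.2, -2.1]
opening: 72.8
finger_force: 36.2
```

```bash
python3 - <<'E'
from h import *
cv2.imwrite("pics/w3.png",capture("wrist")[:,:,::-1]);o=get_obs();print(o["tool_pos"],o["qpos"],o["finger_force"])
E
```

```text
[462.55246279 -50.86222635 134.68720071] [-2.58053170e-01  3.24319001e-01  1.92823083e+00 -1.29618056e-04
  8.90445638e-01  1.14404187e+00] 36.21959209442139
```

View pics/w3.png

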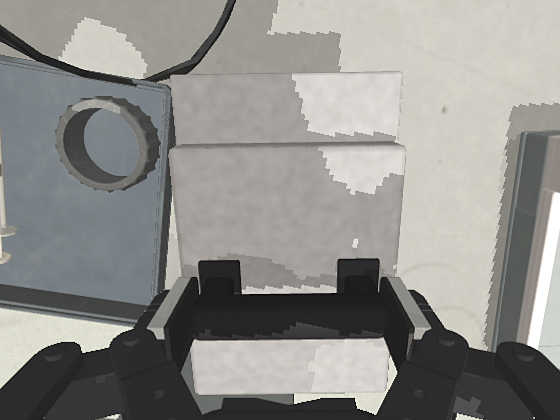

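The board is held by its bar ends, with the slab's front edge at row 147, the tongue front at row 72 and the rear edge at about row 393. Next I'll read its pitch from these rows.

```bash
cat >> h.py <<'E'
def table(c,tcp,yaw,angs,pz=-1.5):
    for a in angs:
        t=np.radians(a); u=np.array([np.cos(yaw),np.sin(yaw),0]);z=np.array([0,0,1.])
        bx=np.cos(t)*u-np.sin(t)*z; bz=np.sin(t)*u+np.cos(t)*z
        piv=np.array(tcp)+[0,0,pz]
        r=[proj("",piv+x*bx+(h-44)*bz,c) for x,h in((89,6),(61,20),(-61,20))]
        print(a,[k.round(0) for k in r])
E
python3 - <<'E'
from h import *
o=get_obs();table(camera_info("wrist"),o["tool_pos"],.169,range(-4,20,4))
E
```

```text
-4 [array([287.,  58.]), array([287., 138.]), array([287., 384.])]
0 [array([287.,  66.]), array([287., 141.]), array([287., 394.])]
4 [array([287.,  75.]), array([287., 144.]), array([287., 403.])]
8 [array([287.,  83.]), array([287., 148.]), array([287., 413.])]
12 [array([287.,  93.]), array([287., 153.]), array([287., 422.])]
16 [array([287., 102.]), array([287., 157.]), array([287., 432.])]
```

Emit:
{"fn": "apply_moves", "kwargs": {"increments": [[-0.3,0.8,0,0],[-0.6,1.7,0,0],[-0.7,2,0,0],[-0.7,2,0,0],[-0.7,2,0,0],[-0.6,1.6,0,0],[-0.44,0.88,0,0],[0,0,0,0]]}}

```text
time: 7.65
tool_pos: [441.2, -167.1, 134.8]
eef_rot: [-3.141, 0.001, 0.167]
ft_force: [-1.3, 0.6, -1.3]
opening: 73.3
finger_force: 36.2
```

Emit:
{"fn": "apply_moves", "kwargs": {"increments": [[0,0,0,-0.06],[0,0,0,-0.12],[0,0,0,-0.14],[0,0,0,-0.14],[0,0,0,-0.14],[0,0,0,-0.14],[0,0,0,-0.14],[0,0,0,-0.14],[0,0,0,-0.14],[0,0,0,-0.14],[0,0,0,-0.14],[0,0,0,-0.12]]}}

```text
time: 8.85
tool_pos: [441.6, -165.1, 135.0]
eef_rot: [-3.141, -0.001, 1.735]
ft_force: [0.1, 0.5, -2.1]
opening: 72.9
finger_force: 36.2
```

Emit:
{"fn": "apply_moves", "kwargs": {"increments": [[0,0,0,-0.06],[0,0,1,0],[0,0,1.5,0],[0,0,1,0],[0,0,0.5,0],[0,0,0,0],[0,0,0,0]]}}

```text
time: 9.55
tool_pos: [441.9, -166.0, 95.3]
eef_rot: [-3.141, -0.0, 1.788]
ft_force: [0.0, -0.4, -1.3]
opening: 73.1
finger_force: 36.1
```

Now press the rear underside on the side kerb, slowly.

Emit:
{"fn": "apply_moves", "kwargs": {"increments": [[0,0,0.4,0],[0,0,0.4,0],[0,0,0.3,0],[0,0,0.2,0],[0,0,0,0]], "grip_force": 25}}

```text
time: 10.05
tool_pos: [441.7, -164.1, 82.8]
eef_rot: [3.141, -0.003, 1.788]
ft_force: [0.7, 10.7, 12.0]
opening: 73.2
finger_force: 38.3
```

Emit:
{"fn": "apply_moves", "kwargs": {"increments": [[0,0,0.2,0],[0,0,0.2,0],[0,0,0.2,0],[0,0,0.2,0],[0,0,0.1,0],[0,0,0,0]]}}

```text
time: 10.65
tool_pos: [440.7, -162.5, 73.7]
eef_rot: [-3.141, -0.006, 1.787]
ft_force: [0.4, 17.4, 14.9]
opening: 73.1
finger_force: 40.1
```

```bash
python3 - <<'E'
from h import *
o=get_obs();c=camera_info("wrist");cv2.imwrite("pics/w4.png",capture("wrist")[:,:,::-1]);table(c,o["tool_pos"],1.788,range(0,24,4))
E
```

```text
0 [array([290.,  67.]), array([290., 141.]), array([290., 394.])]
4 [array([290.,  76.]), array([290., 144.]), array([290., 404.])]
8 [array([290.,  84.]), array([290., 149.]), array([290., 413.])]
12 [array([290.,  93.]), array([290., 153.]), array([290., 423.])]
16 [array([290., 103.]), array([290., 158.]), array([290., 432.])]
20 [array([290., 112.]), array([290., 163.]), array([290., 442.])]
```

View pics/w4.png

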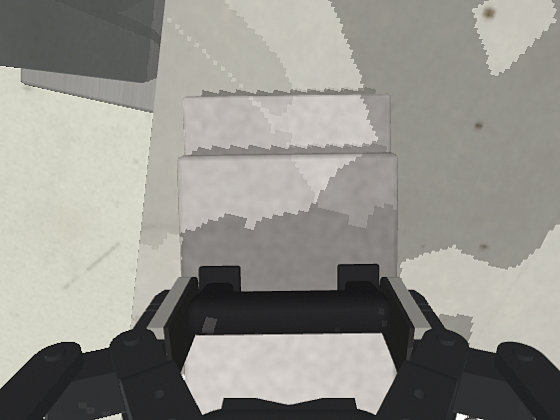

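The tongue front is now at row 96 and the slab front at row 155, so the pitch is about 13°. A little more is needed.

Emit:
{"fn": "apply_moves", "kwargs": {"increments": [[0.1,0,0.15,0],[0.1,0,0.15,0],[0,0,0.1,0],[0,0,0,0]]}}

```text
time: 11.1
tool_pos: [440.4, -161.2, 69.6]
eef_rot: [-3.141, -0.005, 1.788]
ft_force: [1.5, 15.1, 11.5]
opening: 72.7
finger_force: 40.2
```

Emit:
{"fn": "apply_moves", "kwargs": {"increments": [[0.1,0,-0.4,0],[0.2,0,-1,0],[0,0,-2,0],[0,0,-2,0],[0,0,-1,0],[0,0,-0.5,0],[0,0,0,0],[0,0,0,0]], "grip_force": 40}}

```text
time: 11.9
tool_pos: [440.3, -161.0, 137.8]
eef_rot: [-3.141, -0.0, 1.789]
ft_force: [0.4, 0.1, -2.2]
opening: 73.1
finger_force: 47.3
```

```bash
python3 - <<'E'
from h import *
o=get_obs();c=camera_info("wrist");im=capture("wrist")[:,:,::-1];cv2.imwrite("pics/w5.png",im);table(c,o["tool_pos"],1.788,range(8,22,3));print(o["tool_pos"])
g=cv2.GaussianBlur(cv2.cvtColor(np.ascontiguousarray(im),cv2.COLOR_BGR2GRAY),(3,3),0)[:,230:350].astype(float)
p=np.median(np.diff(g,axis=0),1); i=np.argsort(-abs(p[:200]))[:12]; print(sorted((int(k),round(p[k],1)) for k in i))
E
```

```text
8 [array([290.,  84.]), array([290., 148.]), array([290., 413.])]
11 [array([290.,  90.]), array([290., 151.]), array([290., 420.])]
14 [array([290.,  97.]), array([290., 155.]), array([290., 427.])]
17 [array([290., 104.]), array([290., 159.]), array([290., 434.])]
20 [array([290., 111.]), array([290., 163.]), array([290., 441.])]
[ 440.32518665 -161.02815999  137.84757799]
[(80, np.float64(-13.0)), (81, np.float64(-12.0)), (97, np.float64(9.5)), (98, np.float64(21.0)), (99, np.float64(20.5)), (146, np.float64(-15.0)), (147, np.float64(-13.5)), (148, np.float64(-12.5)), (155, np.float64(14.0)), (156, np.float64(18.0)), (157, np.float64(13.0)), (159, np.float64(9.0))]
```

View pics/w5.png

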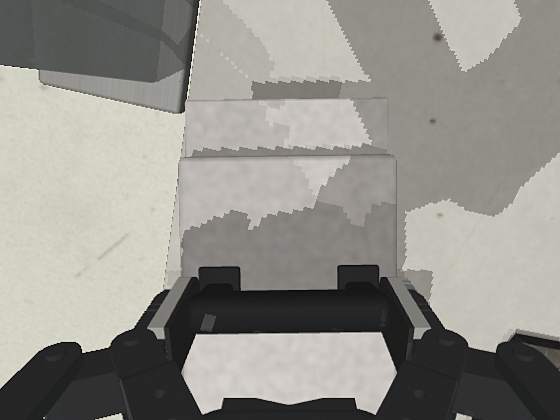

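Pitch is about 14.5°, inside the 12–20° window. I'll carry the board over the tray and turn it to the tray's yaw.

Emit:
{"fn": "apply_moves", "kwargs": {"increments": [[-0.8,-0.2,0,0],[-1.6,-0.4,0,0],[-2,-0.5,0,0],[-2,-0.5,0,0],[-2,-0.5,0,0],[-2,-0.4,0,0],[-1.5,-0.3,0,0],[-0.8,-0.18,0,0],[0,0,0,0.06],[0,0,0,0.12],[0,0,0,0.14],[0,0,0,0.14]]}}

```text
time: 13.15
tool_pos: [438.8, -291.2, 138.0]
eef_rot: [-3.141, -0.001, 1.323]
ft_force: [-0.5, 0.1, -1.3]
opening: 73.4
finger_force: 47.3
```

Emit:
{"fn": "apply_moves", "kwargs": {"increments": [[0,0,0,0.14],[0,0,0,0.14],[0,0,0,0.14],[0,0,0,0.14],[0,0,0,0.14],[0,0,0,0.14],[0,0,0,0.14],[0,0,0,0.1],[0,0,0,0.03],[0,0,0,0],[0,0,0,0]]}}

```text
time: 14.25
tool_pos: [439.0, -291.3, 138.1]
eef_rot: [-3.141, 0.0, 0.22]
ft_force: [0.7, 0.7, -1.8]
opening: 72.8
finger_force: 47.3
```

```bash
python3 - <<'E'
from h import *
o=get_obs();print(o["tool_pos"],o["eef_rot"]);c=camera_info("wrist");im=capture("wrist")[:,:,::-1];cv2.imwrite("pics/w6.png",im);table(c,o["tool_pos"],.219,range(12,19,2))
u=np.array([np.cos(.219),np.sin(.219)]);v=np.array([-u[1],u[0]]);T=np.array([468,-284.7])
for x,y in((60,69),(60,-69),(90,69),(90,-69)): print(proj("",[*(T+x*u+y*v),56],c).round(0))
E
```

```text
[ 438.95795462 -291.29331022  138.11562243] [-3.14105074e+00  3.92959307e-04  2.19998725e-01]
12 [array([288.,  92.]), array([287., 152.]), array([287., 422.])]
14 [array([288.,  97.]), array([287., 155.]), array([287., 427.])]
16 [array([288., 102.]), array([287., 157.]), array([287., 432.])]
18 [array([288., 106.]), array([287., 160.]), array([287., 436.])]
[152.  71.]
[422.  72.]
[146.   5.]
[429.   6.]
```

View pics/w6.png

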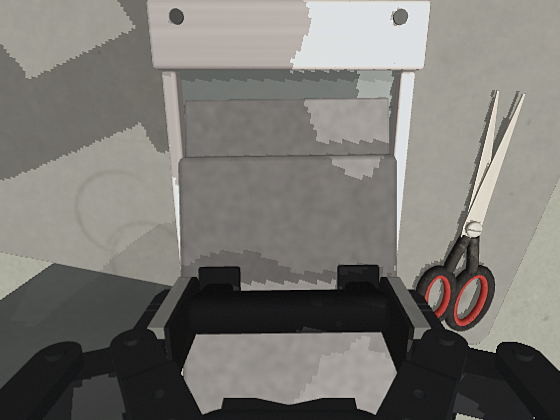

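The lip's front edge is at row 69 (predicted 71), centred at column 289 against the tongue's 288, so it is aligned. Lowering, then sliding forward.

Emit:
{"fn": "apply_moves", "kwargs": {"increments": [[0,0,0.6,0],[0,0,1,0],[0,0,1,0],[0,0,0.7,0],[0,0,0.4,0],[0,0,0.15,0],[0,0,0,0],[0,0,0,0]]}}

```text
time: 15.1
tool_pos: [439.3, -291.8, 100.1]
eef_rot: [3.141, -0.0, 0.219]
ft_force: [0.3, -0.0, -1.5]
opening: 73.0
finger_force: 47.3
```

Emit:
{"fn": "apply_moves", "kwargs": {"increments": [[0.2,0,0,0],[0.4,0,0,0],[0.4,0,0,0],[0.3,0,0,0],[0.3,0,0,0],[0.3,0,0,0],[0.2,0,0,0],[0,0,0,0]]}}

```text
time: 15.9
tool_pos: [459.9, -287.1, 99.8]
eef_rot: [3.141, -0.0, 0.219]
ft_force: [0.4, -0.2, -1.2]
opening: 72.8
finger_force: 47.3
```

Emit:
{"fn": "apply_moves", "kwargs": {"increments": [[0.3,0,0,0],[0.3,0,0,0],[0.2,0,0,0],[0,0,0,0],[0,0,0,0]]}}

```text
time: 16.4
tool_pos: [467.4, -285.3, 99.8]
eef_rot: [3.142, 0.0, 0.219]
ft_force: [-0.6, -0.0, -3.1]
opening: 73.2
finger_force: 47.3
```

```bash
python3 - <<'E'
from h import *
o=get_obs();im=capture("wrist")[:,:,::-1];im2=capture("scene")[:,:,::-1];cv2.imwrite("pics/w7.png",np.hstack([cv2.resize(im,(400,300)),cv2.resize(im2[200:320,300:460],(400,300))]))
c=camera_info("wrist");u=np.array([np.cos(.219),np.sin(.219)]);T=np.array([468,-284.7])
print(proj("",[*(T+60*u),56],c));table(c,o["tool_pos"],.219,(12,14,16));print(o["tool_pos"])
E
```

```text
[286.35348574 136.37703298]
12 [array([287.,  92.]), array([287., 152.]), array([288., 422.])]
14 [array([287.,  97.]), array([287., 155.]), array([288., 427.])]
16 [array([287., 101.]), array([287., 157.]), array([288., 432.])]
[ 467.43575311 -285.27536508   99.8130224 ]
```

View pics/w7.png

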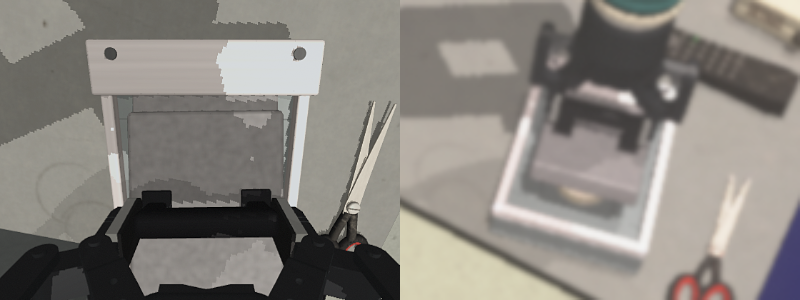

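The tongue is now hidden under the lip. The lip edge is at about row 134 full-scale and the slab front at about row 155, which puts roughly 17 mm of tongue inside with the rear still up. Next I lower the rear edge on an arc about the tongue tip.

Emit:
{"fn": "apply_moves", "kwargs": {"increments": [[0,0,0.15,0],[0,0,0.15,0],[-0.1,0,0.2,0],[-0.2,0,0.3,0],[-0.2,0,0.3,0],[-0.2,0,0.3,0],[0,0,0,0]], "grip_force": 25}}

```text
time: 17.2
tool_pos: [459.8, -287.1, 86.0]
eef_rot: [3.141, 0.001, 0.219]
ft_force: [-4.5, -0.8, 5.6]
opening: 73.3
finger_force: 48.6
```

Emit:
{"fn": "apply_moves", "kwargs": {"increments": [[-0.2,0,0.3,0],[-0.2,0,0.3,0],[-0.15,0,0.2,0],[-0.1,0,0.15,0],[0,0,0,0],[0,0,0,0]]}}

```text
time: 17.8
tool_pos: [454.0, -288.4, 76.5]
eef_rot: [3.141, 0.0, 0.219]
ft_force: [-4.2, -0.4, 4.4]
opening: 73.2
finger_force: 48.9
```

Emit:
{"fn": "apply_moves", "kwargs": {"increments": [[0,0,0.1,0],[0,0,0,0]]}}

```text
time: 18.0
tool_pos: [453.7, -288.5, 75.5]
eef_rot: [3.141, 0.001, 0.219]
ft_force: [-5.1, -1.4, 6.3]
opening: 73.1
finger_force: 49.1
```

Emit:
{"fn": "apply_moves", "kwargs": {"increments": [[0,0,0,0],[0,0,0,0],[0,0,0,0],[0,0,0,0],[0,0,0,0],[0,0,0,0]], "grip": 0}}

```text
time: 18.6
tool_pos: [454.3, -288.2, 75.3]
eef_rot: [-3.142, 0.0, 0.219]
ft_force: [0.3, -0.3, -0.2]
opening: 85.3
finger_force: 0.0
```

Emit:
{"fn": "apply_moves", "kwargs": {"increments": [[0,0,-0.3,0],[0,0,-0.7,0],[0,0,-1.5,0],[0,0,-2,0],[0,0,-2,0],[0,0,-1.5,0],[0,0,-1,0],[0,0,0,0],[0,0,0,0]]}}

```text
time: 19.5
tool_pos: [454.1, -288.2, 165.3]
eef_rot: [3.141, 0.0, 0.219]
ft_force: [-1.1, 0.8, -0.0]
opening: 86.0
finger_force: 0.0
```

```bash
python3 - <<'E'
from h import *
o=get_obs();im=capture("wrist")[:,:,::-1];cv2.imwrite("pics/w8.png",im);print(o["tool_pos"])
c=camera_info("wrist");u=np.array([np.cos(.219),np.sin(.219)]);v=np.array([-u[1],u[0]]);T=np.array([468,-284.7])
P=lambda x,y,z:proj("",[*(T+x*u+y*v),z],c).round(0)
print("lip",P(60,0,56),"front",P(48,48,50),P(48,-48,50),"rear",P(-74,48,50),P(-74,-48,50),"rear if 5mm up",P(-74,0,55),"kerb",P(-82,62,42),P(-82,-62,42))
E
```

```text
[ 454.10976948 -288.15791342  165.25482358]
lip [288. 102.] front [210. 122.] [365. 122.] rear [221. 297.] [355. 297.] rear if 5mm up [288. 301.] kerb [205. 301.] [371. 301.]
```

View pics/w8.png

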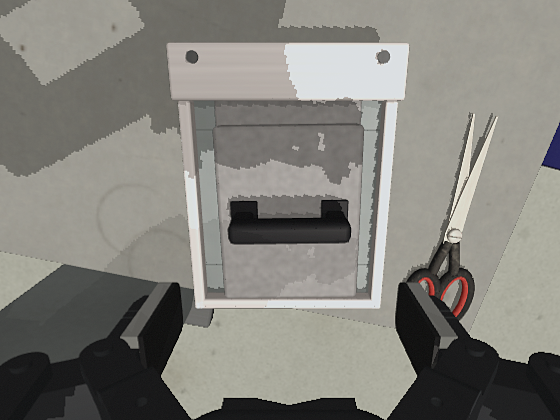

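The board lies flat inside the kerbs: slab front at row 124 and rear edge at row 297, against predictions of 122 and 297 for the seated pose. The tongue is under the lip and the gripper is clear. Handing in.

```bash
python3 -c "
from workcell import *
print(close_job())"
```

```text
the job is handed in; nothing more can be done
None
```

The tongued board was seated flat in the tray with its tongue under the lip and released, the plain board was left untouched, and the job was handed in at about 20 s; no verdict came back.

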